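Swing a kit carton round the corner stop

TASK

Turn the low kit carton a quarter turn counter-clockwise (seen from above) where it stands, so that its tuck-flap front faces the robot: push its free corner round while the opposite corner stays held at the L-shaped stop, until the carton sits squarely in the inside corner of the stop. Keep it flat on the worktop and leave the taller carton and the storage box where they are.

Things in the scene. Friction and masses are not known exactly. Their poses are not given: they have to be found in the camera images.
- carton: Low closed teal kit carton, 98 (x) x 113 (y) x 60 (z) mm, about 0.3 kg, loose, too wide to grip. Origin: centre of underside. Its -x face is the front with tuck flap and notch. Start: front to the robot's left (turned about -90 degrees in the stop's frame), its +y side up to 10 mm short of the short leg's tip. End: axes as the stop's, origin at (-50, -57) mm in the stop's frame.
- corner_stop: L-shaped aluminium stop screwed down, 22 mm high. Origin: inside corner, at worktop level; x points away from the robot, y left (yaw up to 15 degrees). Long leg: x 0 to 14, y -120 to +14 mm; the carton's back (+x) side ends against its face x = 0. Short leg: y 0 to 12, to a round tip at x = -14 mm; the carton swings round this tip and its left (+y) side ends at face y = 0.
- pivot_corner (a point): The carton's (+x, +y) vertical edge, at its underside, 49 and 56 mm from its origin: the corner that stays held. It starts about 20 mm right of the short leg's tip, in front of the long leg, and ends in the inside corner of the stop. The free corner to push round is the diagonally opposite one (-x, -y).
- tall_carton: Bystander: taller, narrower teal carton, 86 x 84 x 76 mm, standing nearer the robot to the right. Origin: centre of its underside.
- storage_box: Bystander: flat square blue-lidded card storage box, 133 x 133 x 53 mm, to the left. Origin: centre of its underside.
Mind the look-alikes: they are no part of the job. Leave any green look-alike of the carton alone.

How it is judged:
By the outcome, as a careful person would: the job done as asked, in the order asked, and still so for the second after the job is handed in, with the robot touching nothing.
It also fails if it takes over 51 s, if anything falls off the work surface, if the arm or the gripper's body presses on something with over 40 N, if the wrist force passes 120 N, or if a joint passes its speed limit or range.

ROBOT

A 6-joint arm with a two-finger parallel gripper is mounted at the origin on a cart in front of the work surface, level with it; the furniture and walls round the work are solid. World frame = base frame: x ahead of the robot, y to its left, z up, the work surface at z = 0. Lengths are in m, angles in degrees, forces in N, time in s.
With the tool pointing down it reaches from about 0.4 to 0.825 m from the base axis. Payload 7 kg.
Tool frame: the origin (TCP) lies on the centre line of the jaws, within the pads' length; the fingertips stand 19 mm ahead of it and the grasp point (between the pads) is the TCP; z points along the fingers, y is the line along which they close (so a half turn about z gives the same grasp; the last joint's range is limited). The gripper opens to 88 mm and grips with 3 to 60 N. Pads are 19 mm wide; open, the fingers measure 130 mm over their backs; the gripper's body (78 mm by 193 mm) begins 47 mm behind the grasp point.
Start: joints at [-60.098, 20.546, 0.682, 0, -70.136, -16.507], TCP at [0.156, -0.657, 0.246] pointing down, gripper open.
Joint ranges: [-176.03, 176.03], [-82.01, 121.73], [-58.28, 71.71], [-173.87, 95.51], [-174.79, -0.11], [-173.66, 173.66]. Speed limits (degrees/s): [136.94, 136.94, 172.46, 180, 180, 180].

INTERFACE

Orientations are given as [roll, pitch, yaw] about the fixed x, y, z axes, in that order (R = Rz(yaw) Ry(pitch) Rx(roll)).
In Python, from plant import * gives the robot as it stands. The module is installed in compiled form; this text tells all that it offers.
- The arm moves only by the tool play_rows, never from a script. Its argument "deltas" is a list of rows, each a list of 6 numbers: the shift along the world's x, y, z scaled (see below), then the turn, a rotation vector about the world's x, y, z scaled (see below). A call has 1 to 10 rows; each row shifts and turns the commanded pose from where the row before left it; what a row does not reach is not made up. The controller multiplies each number of a shift by 800 mm and each number of a turn by 180 degrees. A row lasts 1/10 s, in which the tool goes at most 50 mm and 8.59 degrees, less where a joint would pass 70% of its speed; a pose out of reach is approached as far as the arm can. A call with a number of a shift or a turn outside -1 to 1 is refused whole. A call with a gripper value outside its range is refused whole. "gripper" is the gripper command: -1 is shut, 1 is fully open, values between are in proportion, set as the call begins (left out, the last holds). The fingers move at their own pace and stop on an object; the grip force is fixed at half the most. Time passes only in rows, so rows that do not move let the fingers close. It gives the time, the measured TCP pose, the force, the opening and the grip force at its end, in the units of the state.
- get_obs(): the state, without advancing time (a new reading comes with each control period).
- snapshot(name): name is "scene" or "top" or "wrist"; returns (picture, depth): 400x640x3 uint8, blue, green, red; 400x640 float32, m along the optical axis (not along the pixel's ray), 0 where there is no reading.
- camera_model(name): a dict with "fx", "fy", "cx", "cy" (pixels), "world_to_cam" (4x4, takes a point from world to camera coordinates). Camera axes: x right, y down, z forward; pixel columns grow to the right and rows downward; lengths in m; the calibration is good to about 2 mm. A picture is of the moment at which its call begins: read the wrist's pose just before it. camera_model takes no time and is no camera call; for the wrist camera it gives the pose at the moment of the call.
- close_job(): hands the job in; it is judged then, once.
The state is a dict: "clock": time; "joint_pos": joint angles; "qvel": joint speeds; "tau": joint torques, N m; "tool_pos": TCP position; "orientation": TCP orientation; "force": force on the tool from outside, world axes, zero at the start; "moment": the same for the moment, N m; "opening": finger opening in m; "gripper_force": force on a finger pad.
Only numpy, scipy, OpenCV 4.12 (cv2) and the standard library are available. Lean on these libraries where they do the work, as an engineer would, in place of code of your own. Each camera call takes 0.05 s, during which the arm holds its last target. There are 200 camera calls.

## Working session

There is one attempt and no reset: what is moved stays moved. The work goes in short steps, Python scripts to look and compute and a tool call to move; the robot and the scene stay as the last step left them, time stands still between calls to the robot, and variables do not carry over. Pictures are saved under pics/ and viewed, at most 10 in all, crops included, and the job is handed in when it is done.

Besides the shell and the picture viewer there is one more tool, called after "Call:" as name(argument=value, ...), one argument or row to a line, values as JSON. play_rows: Moves the arm, as the interface text tells. Its arguments: {"type":"object","properties":{"deltas":{"type":"array","items":{"type":"array","items":{"type":"number","minimum":-1,"maximum":1}}},"gripper":{"type":"number"}},"required":["deltas"]}

```bash
mkdir -p pics; python3 - <<'E'
from plant import *
import cv2,numpy as np
for n in("top","scene"):
    im,d=snapshot(n); cv2.imwrite(f"pics/{n}0.png",im); np.save(f"{n}0.npy",d)
    c=camera_model(n); print(n,c["fx"],c["fy"],c["cx"],c["cy"]); print(np.round(c["world_to_cam"],4))
o=get_obs(); print(o["clock"],o["tool_pos"],o["orientation"],o["opening"])
E
```

```text
top 464.8724528302406 464.8724528302406 311.8676211557673 203.43188483884293
[[-0.0101 -0.9996 -0.0252  0.0334]
 [-0.9976  0.0118 -0.0685  0.5269]
 [ 0.0687  0.0245 -0.9973  1.233 ]
 [ 0.      0.      0.      1.    ]]
scene 455.353318785609 455.353318785609 316.7816602494818 198.1646641814704
[[-0.7946 -0.6071 -0.0049  0.4265]
 [-0.3948  0.5229 -0.7555  0.2137]
 [ 0.4612 -0.5984 -0.6552  1.2468]
 [ 0.      0.      0.      1.    ]]
0.1 [ 0.15626602 -0.65626306  0.24473797] [ 1.79916819e+02 -9.19524178e-03 -1.66609803e+02] 0.0873327527689976
```

View pics/top0.png

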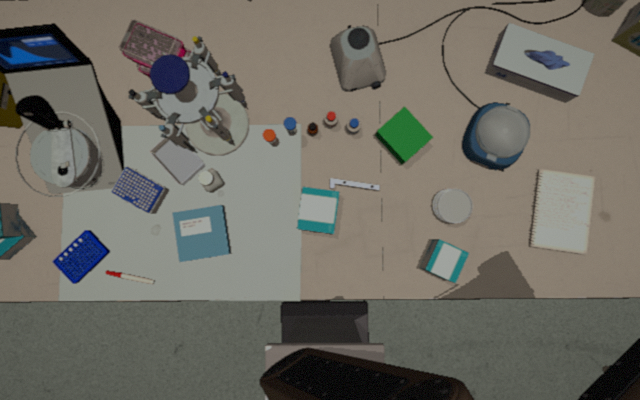

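View pics/scene0.png

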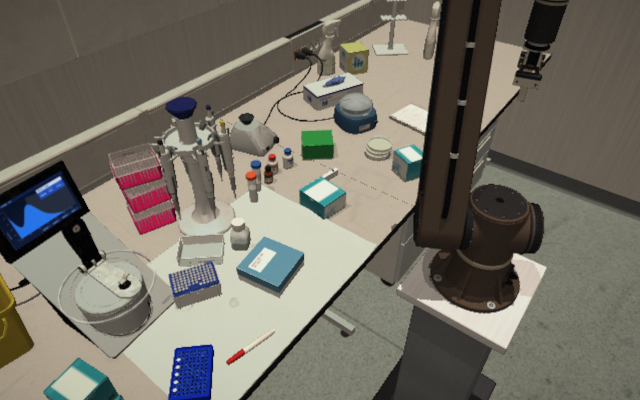

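Top view candidates: the low carton at (319,211), next to the L-stop at (332..380, 180..188). The others are the tall carton (445,261), a teal box at the left edge (10,230), the green look-alike (404,135) and the blue storage box (202,233). By the description I choose (319,211), and will check it in a close crop.

```bash
cat > h.py <<'E'
import cv2,numpy as np
from plant import *
def ray(c,uv,z):
    M=c["world_to_cam"];R=M[:3,:3];o=-R.T@M[:3,3]
    uv=np.atleast_2d(uv).astype(float)
    d=np.c_[(uv[:,0]-c["cx"])/c["fx"],(uv[:,1]-c["cy"])/c["fy"],np.ones(len(uv))]@R
    return o+d*((z-o[2])/d[:,2])[:,None]
def cloud(c,dep):
    v,u=np.mgrid[:400,:640]; M=c["world_to_cam"]
    p=np.dstack([(u-c["cx"])/c["fx"]*dep,(v-c["cy"])/c["fy"]*dep,dep])
    return (p-M[:3,3])@M[:3,:3]
def proj(c,p):
    q=np.atleast_2d(p)@c["world_to_cam"][:3,:3].T+c["world_to_cam"][:3,3]
    return np.c_[q[:,0]/q[:,2]*c["fx"]+c["cx"],q[:,1]/q[:,2]*c["fy"]+c["cy"]]
E
python3 - <<'E'
from h import *
im=cv2.imread("pics/top0.png");d=np.load("top0.npy");c=camera_model("top")
P=cloud(c,d); z=P[...,2]
def rect(win,lo,hi,h):
    m=np.zeros((400,640),np.uint8);u0,v0,u1,v1=win
    m[v0:v1,u0:u1]=((z>lo)&(z<hi))[v0:v1,u0:u1]
    k=max(cv2.findContours(m,0,1)[0],key=cv2.contourArea)
    w=ray(c,k[:,0],h)[:,:2]
    r=cv2.minAreaRect((w*1000).astype(np.float32)); print(win,"n",m.sum(),"medz",np.median(z[m>0]),r); print(cv2.boxPoints(r).round(1).tolist())
rect((285,170,355,245),.045,.075,.06)
rect((415,230,480,290),.06,.09,.076)
rect((165,195,240,270),.04,.07,.053)
rect((325,172,390,195),.012,.03,.022)
cv2.imwrite("pics/crop1.png",cv2.resize(im[165:245,290:390],None,fx=7,fy=7,interpolation=cv2.INTER_CUBIC))
E
```

```text
(285, 170, 355, 245) n 1617 medz 0.061091706540916633 ((507.7088928222656, 12.755935668945312), (98.30786895751953, 111.8515625), 81.64054870605469)
[[445.20001220703125, -27.700000762939453], [555.9000244140625, -44.0], [570.2000122070312, 53.29999923706055], [459.5, 69.5]]
(415, 230, 480, 290) n 1166 medz 0.07738947392819298 ((374.63360595703125, -311.04998779296875), (87.02848052978516, 85.48339080810547), 63.97736358642578)
[[317.1000061035156, -331.3999938964844], [394.0, -368.8999938964844], [432.1000061035156, -290.70001220703125], [355.29998779296875, -253.1999969482422]]
(165, 195, 240, 270) n 2602 medz 0.05319891468856064 ((450.98883056640625, 320.61212158203125), (132.8681640625, 135.66525268554688), 8.781370162963867)
[[375.0, 377.5], [395.70001220703125, 243.39999389648438], [527.0, 263.70001220703125], [506.29998779296875, 397.79998779296875]]
(325, 172, 390, 195) n 291 medz 0.02240048183201855 ((578.2216186523438, -84.88871002197266), (131.95462036132812, 27.35986328125), 86.82421875)
[[560.9000244140625, -150.0], [588.2000122070312, -151.5], [595.5, -19.799999237060547], [568.2000122070312, -18.299999237060547]]
```

View pics/crop1.png

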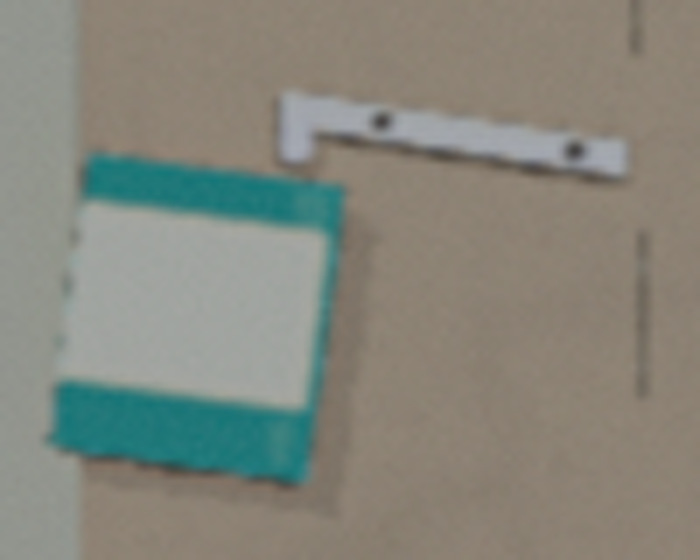

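```bash
python3 - <<'E'
from h import *
im=cv2.imread("pics/top0.png").astype(int);c=camera_model("top")
g=cv2.resize(im[165:245,290:390].astype(np.uint8),None,fx=7,fy=7,interpolation=cv2.INTER_CUBIC).astype(int)
m=((g[...,0]>150)&(g[...,0]-g[...,2]>-8)).astype(np.uint8); m[195:]=0; m[:, :265]=0
n,l,s,_=cv2.connectedComponentsWithStats(m); i=1+np.argmax(s[1:,4]); m=(l==i); print(s[i])
def w(x,y): return ray(c,np.c_[(np.array(x)+.5)/7-.5+290,(np.array(y)+.5)/7-.5+165],.022)[:,:2]*1000
cols=np.arange(345,605); lo=[np.where(m[:,k])[0].max() for k in cols]; up=[np.where(m[:,k])[0].min() for k in cols]
for e in(lo,up):
    p=w(cols,e).astype(np.float32); v=cv2.fitLine(p,cv2.DIST_HUBER,0,.01,.01).ravel(); print("line",v,"yaw",np.degrees(np.arctan2(v[0],v[1])))
rows=np.arange(140,158); L=[np.where(m[k])[0].min() for k in rows]; R=[np.where(m[k])[0].max() for k in rows]
print("short left",w(L,rows).mean(0),"right",w(R,rows).mean(0))
k=np.where(m[:,285:312].any(1))[0].max(); print("tip",w([298],[k])); 
cc=np.where(m.any(0))[0]; print("right end",w([cc.max()],[np.median(np.where(m[:,cc.max()-3])[0])]))
# heights of near things
P=cloud(c,np.load("top0.npy"));z=P[...,2]
q=P[(z>.06)&(P[...,0]>.3)&(P[...,0]<.9)&(abs(P[...,1])<.3)]
h,a,b=np.histogram2d(q[:,0],q[:,1],bins=[np.arange(.3,.91,.05),np.arange(-.3,.31,.05)]);
for i,r in enumerate(h.astype(int)): print(round(a[i],2),r)
E
```

```text
[ 385  113  183   51 4743]Traceback (most recent call last):
  File "<stdin>", line 7, in <module>
    return umr_maximum(a, axis, None, out, keepdims, initial, where)
ValueError: zero-size array to reduction operation maximum which has no identity
```

```bash
cat > stop.py <<'E'
from h import *
im=cv2.imread("pics/top0.png").astype(int);c=camera_model("top")
g=cv2.resize(im[165:245,290:390].astype(np.uint8),None,fx=7,fy=7,interpolation=cv2.INTER_CUBIC).astype(int)
print(g[110,450],g[60,450],g[130,520],g[145,295])
s=g[...,0]-g[...,2]
m=(s>(s[110:150,400:560].max()+s[60,450])/2-4).astype(np.uint8); m[185:]=0; m[:, :265]=0; m[:80]=0;m[:,650:]=0
m=cv2.morphologyEx(m,cv2.MORPH_CLOSE,np.ones((25,25)))
n,l,st,_=cv2.connectedComponentsWithStats(m); i=1+np.argmax(st[1:,4]); m=(l==i); print(st[i])
def w(x,y): return ray(c,np.c_[(np.array(x)+.5)/7-.5+290,(np.array(y)+.5)/7-.5+165],.022)[:,:2]*1000
cols=np.arange(345,605); lo=[np.where(m[:,k])[0].max() for k in cols]; up=[np.where(m[:,k])[0].min() for k in cols]
for e in(lo,up):
    p=w(cols,e).astype(np.float32); v=cv2.fitLine(p,cv2.DIST_HUBER,0,.01,.01).ravel(); print("line",v,"yaw",-np.degrees(np.arctan(v[0]/v[1])))
rows=np.arange(140,158); L=[np.where(m[k])[0].min() for k in rows]; R=[np.where(m[k,:340])[0].max() for k in rows]
print("short left",w(L,rows).mean(0),"right",w(R,rows).mean(0))
k=np.where(m[:,285:312].any(1))[0].max(); print("tip",w([298],[k])); 
cc=np.where(m.any(0))[0]; print("right end",w([cc.max()],[np.median(np.where(m[:,cc.max()-3])[0])]))
P=cloud(c,np.load("top0.npy"));z=P[...,2]
q=P[(z>.06)&(P[...,0]>.3)&(P[...,0]<.9)&(abs(P[...,1])<.3)]
h,a,b=np.histogram2d(q[:,0],q[:,1],bins=[np.arange(.3,.91,.05),np.arange(-.3,.31,.05)]);
for i,r in enumerate(h.astype(int)): print(round(a[i],2),r)
E
python3 stop.py
```

```text
[117 129 139] [115 132 142] [162 162 159] [177 168 164]
[  265    90   365    95 16692]
line [ 1.6130094e-01  9.8690528e-01  5.6943530e+02 -9.5262741e+01] yaw -9.282416
line [ 1.6079645e-01  9.8698759e-01  5.8643115e+02 -8.5608192e+01] yaw -9.253127
short left [574.04189082 -19.35812788] right [573.85280413 -34.13255232]
tip [[560.24716811 -27.28146926]]
right end [[ 568.6607286  -154.07854315]]
0.3 [51  0  0  0  0  0  0  0  0  0  0  0]
0.35 [288   0   0   0   0   0   0   0   0   0   0   0]
0.4 [  80    0    0    0    0 1056    0    0    0    0    0    0]
0.45 [  0   0   0   0   0 151 245  78   0   0   0   1]
0.5 [  0   0   0   0   0 185 244  41   0   0   0   1]
0.55 [  0   0   0   0   0  45  79   8   0   0   0 159]
0.6 [ 0 48  0  0  0  0  0  0  0  0  0 49]
0.65 [ 95 256 109   0   0   0   0   0 124   0 439 218]
0.7 [  82  268  201    2   72   24   36  164   43    7  329 1121]
0.75 [  0  80  13   0   0  49   0   3   4 392 401 788]
0.8 [  0   0   0   0   0   0   0   0   0   0 226 440]
0.85 [  0   0  30 291 353   4   0   0   0   0  12  13]
```

Crop 1 confirms the choice: a teal carton with a cream top label, its notched front edge on the left (crop ~(70,290)), beside the L-stop with inside corner at crop (315,133). I get the stop's inside corner at about (580,-34) mm, yaw -9.3°. The carton's pivot corner is at (556,-44), which is (-22,-14) in the stop's frame. Its free corner is at (459,69). All of this agrees with the description. Next I move in with the fingers closed.

Call:
play_rows(
  deltas=[
    [0.04125, 0.037, 0, 0, 0, 0.0333],
    [0.04125, 0.037, 0, 0, 0, 0.0333],
    [0.04125, 0.037, 0, 0, 0, 0.0333],
    [0.04125, 0.037, 0, 0, 0, 0.0333],
    [0.04125, 0.037, 0, 0, 0, 0.0333],
    [0.04125, 0.037, 0, 0, 0, 0.0333],
    [0.04125, 0.037, 0, 0, 0, 0.0333],
    [0.04125, 0.037, 0, 0, 0, 0.0333],
    [0.01, 0.055, 0, 0, 0, 0.0333],
    [0.01, 0.055, 0, 0, 0, 0.0333],
  ],
  gripper=-1,
)

```text
clock: 1.1
tool_pos: [0.4369, -0.33, 0.2446]
orientation: [179.9, 0.0, -106.4]
force: [0.5, 0.6, 0.8]
opening: 0.0132
gripper_force: 0.0
```

Call:
play_rows(
  deltas=[
    [0.007, 0.055, 0, 0, 0, 0.0222],
    [0.007, 0.055, 0, 0, 0, 0.0222],
    [0.007, 0.055, 0, 0, 0, 0],
    [0.007, 0.055, 0, 0, 0, 0],
    [0.007, 0.055, 0, 0, 0, 0],
    [0.007, 0.055, 0, 0, 0, 0],
    [0.007, 0.055, 0, 0, 0, 0],
    [0.007, 0.055, 0, 0, 0, 0],
    [0.007, 0.055, 0, 0, 0, 0],
    [0.007, 0.055, 0, 0, 0, 0],
  ],
)

```text
clock: 2.1
tool_pos: [0.492, 0.11, 0.2456]
orientation: [180.0, 0.0, -98.7]
force: [1.4, -1.3, -0.6]
opening: 0.0007
gripper_force: 0.0
```

Call:
play_rows(
  deltas=[
    [-0.002, 0, -0.053, 0, 0, 0],
    [-0.002, 0, -0.053, 0, 0, 0],
    [-0.002, 0, -0.053, 0, 0, 0],
    [-0.002, 0, -0.053, 0, 0, 0],
    [-0.002, 0, -0.053, 0, 0, 0],
    [0, 0, 0, 0, 0, 0],
  ],
)

```text
clock: 2.7
tool_pos: [0.4806, 0.1059, 0.0289]
orientation: [179.5, -0.4, -98.7]
force: [-0.7, 0.0, 0.6]
opening: 0.0008
gripper_force: 0.0
```

```bash
python3 - <<'E'
from h import *
im,d=snapshot("top"); cv2.imwrite("pics/top1.png",im)
im2,d=snapshot("scene"); cv2.imwrite("pics/scene1.png",im2)
a=cv2.resize(im[150:270,270:390],(500,500)); b=cv2.resize(im2[150:230,270:400],(300,185))
a[:185,200:]=b; cv2.imwrite("pics/c2.png",a); print(get_obs()["tool_pos"])
E
```

```text
[0.48429924 0.10797827 0.03371878]
```

View pics/c2.png

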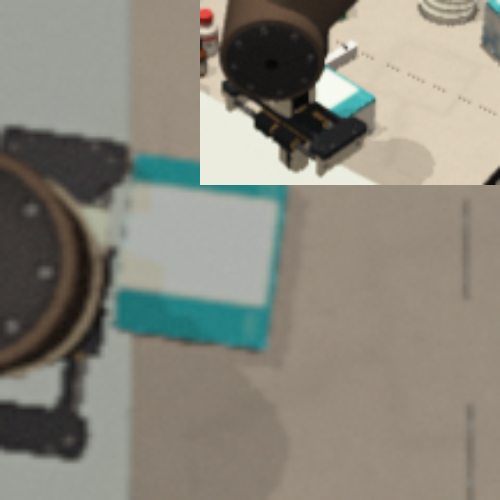

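The closed fingers stand beside the carton's front, left of it at about crop (90,250), and the carton is undisturbed at crop (120..285,155..350). Next I compute the swing: the tool held rigid to the carton, with the far face rolling round the tip and the pivot corner sliding into the inside corner.

```bash
cat > traj.py <<'E'
from h import *
O=np.array([580.,-33.9]);Y=-9.3
def R(a): a=np.radians(a);return np.array([[np.cos(a),-np.sin(a)],[np.sin(a),np.cos(a)]])
T=np.array([-8.,6.])
def carton(th,g,s):   # stop-frame: yaw th-90, pivot
    r=np.radians(th);n=np.array([-np.cos(r),-np.sin(r)]);t=np.array([np.sin(r),-np.cos(r)])
    return T+(6+g)*n+s*t
def tool(th,piv,tc=(-58.5,-31.5)):
    cen=piv-R(th-90)@np.array([49,56.5]); p=cen+R(th-90)@np.array(tc)
    return O+R(Y)@p
def gs(th,piv):
    r=np.radians(th);n=np.array([-np.cos(r),-np.sin(r)]);t=np.array([np.sin(r),-np.cos(r)])
    return (piv-T)@n-6,(piv-T)@t
E
cat > plan.py <<'E'
from traj import *
piv=R(-Y)@(np.array([555.9,-44.])-O); th0=.9
c0=piv+R(th0-90)@np.array([-49,-6.5])  # COR at carton (0,50)
P=[];ths=np.arange(th0,91,3)
B=None
for th in ths:
    pv=c0+R(th-th0)@(piv-c0); g,s=gs(th,pv)
    if B is None and g<=0: B=(th,s)
    if B: g=0; s=B[1]+(8.5-B[1])*(th-B[0])/(90-B[0])
    pv=carton(th,g,s); P.append(tool(th,pv))
    if len(P)%5==1: print(round(th,1),"g,s",round(g,1),round(s,1),"piv",pv.round(1),"tool",P[-1].round(1))
P=np.array(P); print((np.diff(P,axis=0)/800).round(4).tolist(), 3/180)
E
python3 plan.py
```

```text
0.9 g,s 8.5 19.6 piv [-22.2 -13.9] tool [484.5  75.2]
15.9 g,s 0.1 15.2 piv [ -9.7 -10.3] tool [468.9  54.2]
30.9 g,s 0 13.6 piv [-6.2 -8.7] tool [451.1  26. ]
45.9 g,s 0 12.3 piv [-3.4 -6.9] tool [440.8  -6.3]
60.9 g,s 0 11.0 piv [-1.3 -4.6] tool [439.1 -40.4]
75.9 g,s 0 9.7 piv [-0.  -2.2] tool [446.  -74.1]
90.9 g,s 0 8.4 piv [0.5 0.1] tool [ 461.3 -105.2]
[[-0.0044, -0.0048], [-0.0042, -0.0051], [-0.0039, -0.0053], [-0.0036, -0.0055], [-0.0033, -0.0057], [-0.0051, -0.0062], [-0.0049, -0.0069], [-0.0045, -0.0071], [-0.0041, -0.0074], [-0.0038, -0.0076], [-0.0034, -0.0078], [-0.003, -0.008], [-0.0026, -0.0081], [-0.0022, -0.0082], [-0.0017, -0.0083], [-0.0013, -0.0084], [-0.0009, -0.0085], [-0.0004, -0.0086], [-0.0, -0.0086], [0.0004, -0.0086], [0.0009, -0.0086], [0.0013, -0.0085], [0.0017, -0.0084], [0.0022, -0.0084], [0.0026, -0.0083], [0.003, -0.0081], [0.0034, -0.008], [0.0038, -0.0078], [0.0042, -0.0076], [0.0046, -0.0074]] 0.016666666666666666
```

Call:
play_rows(
  deltas=[
    [0, -0.0103, 0, 0, 0, 0],
    [0, -0.0103, 0, 0, 0, 0],
    [0, -0.0103, 0, 0, 0, 0],
    [0, -0.0103, 0, 0, 0, 0],
    [-0.0044, -0.0048, 0, 0, 0, 0.0167],
    [-0.0042, -0.0051, 0, 0, 0, 0.0167],
    [-0.0039, -0.0053, 0, 0, 0, 0.0167],
    [-0.0036, -0.0055, 0, 0, 0, 0.0167],
    [-0.0033, -0.0057, 0, 0, 0, 0.0167],
    [0, 0, 0, 0, 0, 0],
  ],
)

```text
clock: 3.8
tool_pos: [0.4687, 0.0533, 0.034]
orientation: [-180.0, 0.0, -83.6]
force: [-0.8, 0.4, 0.9]
opening: 0.0002
gripper_force: 0.0
```

```bash
cat > meas.py <<'E'
# carton pose from the visible teal/cream top: depth band 0.05-0.07, in the stop frame
from traj import *
import sys
def meas(name,show=True):
    im,d=snapshot("top"); cv2.imwrite(f"pics/{name}.png",im)
    c=camera_model("top");P=cloud(c,d);z=P[...,2]
    hsv=cv2.cvtColor(im,cv2.COLOR_BGR2HSV)
    m=((z>.05)&(z<.068)&(P[...,0]>.38)&(P[...,0]<.62)&(P[...,1]>-.2)&(P[...,1]<.12)&(hsv[...,2]>70)).astype(np.uint8)
    m=cv2.morphologyEx(m,cv2.MORPH_OPEN,np.ones((3,3)))
    k=max(cv2.findContours(m,0,1)[0],key=cv2.contourArea)
    w=(ray(c,k[:,0],.06)[:,:2]*1000-O)@R(Y)
    r=cv2.minAreaRect(w.astype(np.float32)); print("area",m.sum(),"rect",np.round(r[0],1),np.round(r[1],1),round(r[2],2)); print(cv2.boxPoints(r).round(1).tolist())
    v=im[150:270,270:390].copy(); cv2.drawContours(v,[k-[270,150]],-1,(0,0,255),1)
    cv2.imwrite(f"pics/{name}_c.png",cv2.resize(v,(500,500),interpolation=0))
    o=get_obs();print(o["clock"],o["tool_pos"].round(4),o["orientation"].round(1),o["force"].round(1))
meas(sys.argv[1])
E
python3 meas.py m1
```

```text
area 1091 rect [-73.3   9.2] [111.7  77.2] 16.04
[[-137.6999969482422, 30.899999618530273], [-116.4000015258789, -43.29999923706055], [-9.0, -12.399999618530273], [-30.299999237060547, 61.70000076293945]]
3.85 [0.4689 0.0536 0.034 ] [-180.     0.   -83.7] [ 0.6 -0.3  0.3]
```

View pics/m1_c.png

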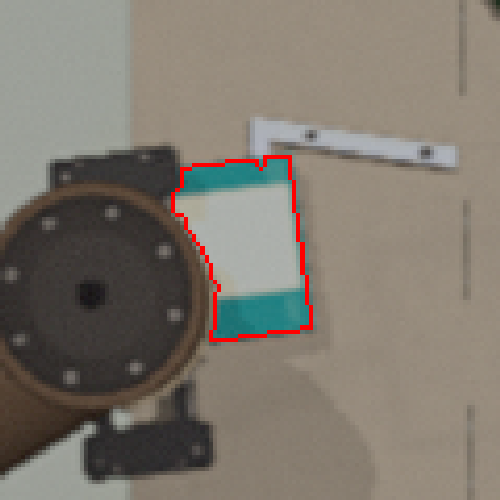

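The carton has turned 15°. Its pivot corner (crop (290,157)) is at (-9,-12) in the stop's frame, against a planned (-10,-10). It follows the tool, so I continue.

Call:
play_rows(
  deltas=[
    [-0.0051, -0.0062, 0, 0, 0, 0.0167],
    [-0.0049, -0.0069, 0, 0, 0, 0.0167],
    [-0.0045, -0.0071, 0, 0, 0, 0.0167],
    [-0.0041, -0.0074, 0, 0, 0, 0.0167],
    [-0.0038, -0.0076, 0, 0, 0, 0.0167],
    [-0.0034, -0.0078, 0, 0, 0, 0.0167],
    [-0.003, -0.008, 0, 0, 0, 0.0167],
    [-0.0026, -0.0081, 0, 0, 0, 0.0167],
    [0, 0, 0, 0, 0, 0],
  ],
)

```text
clock: 4.75
tool_pos: [0.4436, 0.0063, 0.0337]
orientation: [180.0, 0.0, -59.7]
force: [0.0, -0.5, -0.2]
opening: 0.0005
gripper_force: 0.0
```

```bash
python3 meas.py m2
```

```text
area 876 rect [-69.6 -15.8] [111.6  74.8] 40.36
[[-136.3000030517578, -23.399999618530273], [-87.9000015258789, -80.4000015258789], [-2.9000000953674316, -8.100000381469727], [-51.29999923706055, 48.900001525878906]]
4.8 [0.4438 0.0066 0.0337] [-180.    -0.   -59.8] [-0.1 -0.3 -0.4]
```

View pics/m2_c.png

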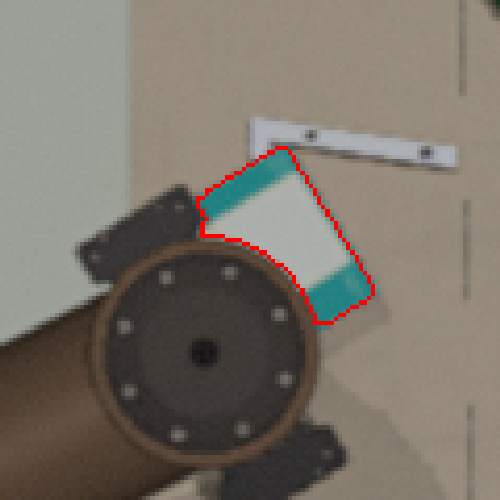

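At 40° the pivot corner is at (-3,-8), held between tip and long leg as planned. I continue.

Call:
play_rows(
  deltas=[
    [-0.0022, -0.0082, 0, 0, 0, 0.0167],
    [-0.0017, -0.0083, 0, 0, 0, 0.0167],
    [-0.0013, -0.0084, 0, 0, 0, 0.0167],
    [-0.0009, -0.0085, 0, 0, 0, 0.0167],
    [-0.0004, -0.0086, 0, 0, 0, 0.0167],
    [0, -0.0086, 0, 0, 0, 0.0167],
    [0.0004, -0.0086, 0, 0, 0, 0.0167],
    [0.0009, -0.0086, 0, 0, 0, 0.0167],
    [0, 0, 0, 0, 0, 0],
  ],
)

```text
clock: 5.7
tool_pos: [0.4397, -0.0477, 0.0336]
orientation: [180.0, 0.0, -35.7]
force: [0.5, -1.0, -0.3]
opening: 0.0006
gripper_force: 0.0
```

```bash
python3 meas.py m3
```

```text
area 796 rect [-57.6 -38. ] [111.5  75. ] 64.15
[[-115.69999694824219, -71.9000015258789], [-48.20000076293945, -104.5999984741211], [0.5, -4.199999809265137], [-67.0999984741211, 28.5]]
5.75 [ 0.4398 -0.0474  0.0336] [-180.    -0.   -35.7] [0.3 0.3 0.1]
```

Call:
play_rows(
  deltas=[
    [0.0013, -0.0085, 0, 0, 0, 0.0167],
    [0.0017, -0.0084, 0, 0, 0, 0.0167],
    [0.0022, -0.0084, 0, 0, 0, 0.0167],
    [0.0026, -0.0083, 0, 0, 0, 0.0167],
    [0.003, -0.0081, 0, 0, 0, 0.0167],
    [0.0034, -0.008, 0, 0, 0, 0.0167],
    [0, 0, 0, 0, 0, 0],
  ],
)

```text
clock: 6.45
tool_pos: [0.4506, -0.0874, 0.0333]
orientation: [180.0, 0.1, -17.6]
force: [-1.3, -0.4, -0.5]
opening: -0.0
gripper_force: 0.6
```

```bash
python3 meas.py m4
```

```text
area 835 rect [-41.8 -51.5] [111.7  70.6] 82.51
[[-84.0999984741211, -102.30000305175781], [-14.100000381469727, -111.5], [0.5, -0.699999988079071], [-69.5, 8.5]]
6.5 [ 0.4506 -0.0872  0.0334] [180.    0.  -17.7] [-1.5  0.3  0.6]
```

Call:
play_rows(
  deltas=[
    [0.0038, -0.0078, 0, 0, 0, 0.0167],
    [0.0042, -0.0076, 0, 0, 0, 0.0167],
    [0.003, -0.0052, 0, 0, 0, 0.012],
    [0, 0, 0, 0, 0, 0],
  ],
)

```text
clock: 6.9
tool_pos: [0.4579, -0.1036, 0.033]
orientation: [180.0, 0.2, -9.5]
force: [-5.5, 0.6, 1.8]
opening: 0.0004
gripper_force: 2.6
```

```bash
python3 meas.py m5
```

```text
area 815 rect [-33.1 -54.7] [ 65.4 110.8] 0.65
[[-66.4000015258789, 0.30000001192092896], [-65.19999694824219, -110.5], [0.20000000298023224, -109.80000305175781], [-1.0, 1.100000023841858]]
6.95 [ 0.458  -0.1035  0.033 ] [180.    0.2  -9.5] [-4.8  1.8  0.5]
```

Call:
play_rows(
  deltas=[
    [0.0015, -0.0002, 0, 0, 0, 0],
    [0, 0, 0, 0, 0, 0],
    [-0.01, 0.0016, 0, 0, 0, 0],
    [-0.03, 0.005, 0, 0, 0, 0],
    [0, 0, 0.05, 0, 0, 0],
    [0, 0, 0.05, 0, 0, 0],
    [0, 0, 0.05, 0, 0, 0],
    [0, -0.06, 0, 0, 0, 0],
    [0, -0.06, 0, 0, 0, 0],
    [0, -0.06, 0, 0, 0, 0],
  ],
)

```text
clock: 7.95
tool_pos: [0.4298, -0.2433, 0.1547]
orientation: [-180.0, -0.2, -9.3]
force: [1.5, -0.4, -0.5]
opening: 0.0005
gripper_force: 0.0
```

```bash
python3 meas.py m6
```

```text
area 596 rect [-17.9 -54.8] [ 37.8 112. ] 2.57
[[-39.29999923706055, 0.30000001192092896], [-34.29999923706055, -111.5999984741211], [3.4000000953674316, -109.9000015258789], [-1.600000023841858, 2.0]]
8.0 [ 0.4293 -0.2489  0.1542] [ 1.799e+02 -1.000e-01 -9.500e+00] [ 4.3 -5.1  2.8]
```

View pics/m6_c.png

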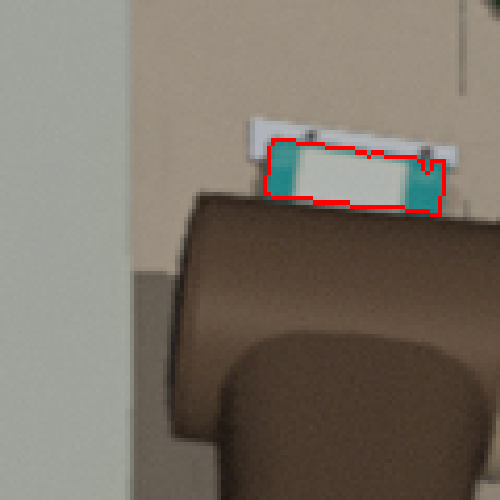

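Call:
play_rows(
  deltas=[
    [0.03, -0.05, 0, 0, 0, 0],
    [0.03, -0.05, 0, 0, 0, 0],
    [0, -0.05, 0, 0, 0, 0],
    [0, -0.05, 0, 0, 0, 0],
    [0, -0.05, 0, 0, 0, 0],
    [0, -0.05, 0, 0, 0, 0],
    [0, 0, 0, 0, 0, 0],
  ],
)

```text
clock: 8.7
tool_pos: [0.4768, -0.4863, 0.1526]
orientation: [179.9, -0.0, -9.6]
force: [0.6, 0.2, -0.7]
opening: 0.0006
gripper_force: 0.0
```

```bash
python3 meas.py m7
```

```text
area 1606 rect [-49.5 -55.3] [ 98.2 112.1] 0.64
[[-99.19999694824219, 0.20000000298023224], [-97.9000015258789, -111.9000015258789], [0.20000000298023224, -110.80000305175781], [-1.0, 1.2999999523162842]]
8.75 [ 0.4767 -0.4843  0.1526] [180.    0.   -9.6] [ 0.1  0.2 -0.9]
```

View pics/m7_c.png

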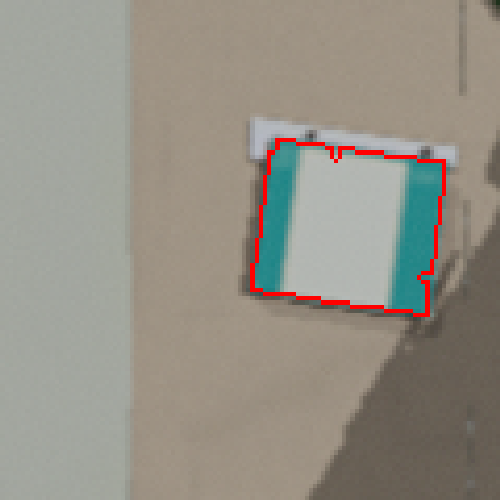

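The carton sits squarely in the corner at crop (255..445,140..315). Its centre is (-49.5,-55) in the stop's frame, with a yaw difference of about 0.6° and both faces on the legs within measuring error. The gripper is clear, so I hand in.

```bash
python3 -c "
from plant import *
print(close_job())"
```

```text
the job is handed in; nothing more can be done
None
```

The carton is turned a quarter turn counter-clockwise and sits squarely in the stop's inside corner, front to the robot, by my last top picture (about 2 mm and 0.6° off nominal, within measuring error); I steered clear of the bystanders but did not re-measure them, and the job was handed in at about 9 s.

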